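# Set the browning wheel and start the toaster

### The job

Get the toaster going: with a fingertip pressed on the ribbed wheel in its top, roll the wheel towards the bread until its white bar clicks in beside the third of the four dots, counted from the lever end. Then push the lever at the end of the toaster down until it stays down by itself. Nothing needs to be gripped or lifted; leave the things standing and lying around the toaster where they are.

Things in the scene. Friction and masses are not known exactly. Their poses are not given: they have to be found in the camera images.
- toaster: Cream two-slice toaster, 300 mm long (its x), 170 mm wide (its y), flat top 180 mm above the worktop, fixed in place. Two slices of bread stand in slots along its x in the half away from the lever, 25 mm above the top while the lever is up. Origin under its centre on the worktop, z up; -x points to the end with the lever (roughly towards the robot), +x to the bread.
- wheel_top (a point): Middle of the crest (highest line, unpressed) of the black ribbed browning wheel in the flat top between lever end and bread. Wheel 70 mm in diameter, 26 mm wide, axis along the toaster's y; only a segment stands out, 16 mm high at the crest. A ridge 5 mm high, 10 mm wide runs along each side, 3 mm away. Fixed to the toaster, axes as the toaster's.
- wheel_axle (a joint): How far the browning wheel is pressed down on its spring, in m, 0 to 0.006: it yields after about 2 N and sinks 1 mm for each further 1.5 N, to a stop at 6 mm (11 N). It turns just as easily pressed. A fingertip pressing on the crest with 6 to 11 N and moved along the toaster's x drags the crest with it.
- browning_wheel (a joint): Turn of the wheel in rad, growing as the crest moves towards the bread (toaster's +x), 35 mm of crest travel per rad. Detents at 0, 0.45, 0.90, 1.35: its white bar is then beside the first (smallest, nearest the lever), second, third, fourth (largest) black dot on the ridges. Let go between detents it springs to one of them. 1.5 N at the rim moves it. Starts in the first or second.
- lever_top (a point): Point to push, on top of the black lever, a bar 34 mm (toaster's x) by 46 mm (toaster's y), 14 mm thick, standing out of the lever end: its outer edge is 46 mm, this point 32 mm out from the end wall. The point is 176 mm above the worktop with the lever up, 144 mm with it down, and moves with the lever. Axes as the toaster's.
- toast_lever (a joint): How far the lever is pushed down, in m: 0 up, 0.032 fully down at its stop. It resists with up to about 10 N; let go before about 0.026 it may rise again, pushed to the stop it latches and stays down. The bread goes down with it.
- mug: Bystander: white china mug, 80 mm across and 92 mm tall, standing beside the toaster; origin under its centre
- jam_jar: Bystander: amber glass jam jar with a steel lid, 68 mm across and 88 mm tall, beside the toaster's lever end; origin under its centre
- salt: Bystander: clear salt shaker with a steel cap, 44 mm across and 85 mm tall, beside the toaster; origin under its centre
- plate: Bystander: white china plate, 180 mm across and 20 mm tall, lying on the worktop; origin under its centre
- spreader: Bystander: spatula with a wooden handle, 200 mm long, lying on the worktop; origin at the middle of its underside
- cartridge: Bystander: white sealant cartridge, 48 mm thick and 275 mm long with its nozzle, lying on the worktop; origin under it, near the middle of its length

How it is judged:
By the outcome, as a careful person would: the job done as asked, in the order asked, and still so for the second after the job is handed in, with the robot touching nothing.
It also fails if it takes over 48 s, if anything falls off the work surface, if the arm or the gripper's body presses on something with over 40 N, if the wrist force passes 120 N, or if a joint passes its speed limit or range.

### The arm

A 6-joint arm with a two-finger parallel gripper is mounted at the origin on the work surface. World frame = base frame: x ahead of the robot, y to its left, z up, the work surface at z = 0. Lengths are in mm, angles in rad, forces in N, time in s.
With the tool pointing down it reaches from about 350 to 775 mm from the base axis. Payload 7.3 kg.
Tool frame: the origin (TCP) lies between the finger pads; the fingertips stand bot.tip_extent ahead of it and the grasp point (between the pads) lies 6 mm ahead of it (bot.tip_extent is the distance from the TCP to the fingertips, in mm); x points along the fingers, y is the direction in which the jaws open and shut, and the axes are right-handed (so a half turn about x gives the same grasp; the last joint's range is limited). The gripper opens to 92 mm and grips with 3 to 60 N. Pads are 19 mm wide; open, the fingers measure 130 mm over their backs; the gripper's body (75 mm by 190 mm) begins 47 mm behind the grasp point.
Start: joints at [1.063, 0.342, 1.524, -0, 1.275, -0.146], TCP at [185.814, 491.035, 251.741] pointing down, gripper open.
Joint ranges: [-2.53, 2.53], [-0.77, 2.02], [0.04, 2.7], [-1, 4.14], [0.28, 2.66], [-3.11, 3.11]. Speed limits (rad/s): [2.57, 2.57, 3.14, 3.14, 3.14, 3.14].

### API

Orientations are given as [roll, pitch, yaw] about the fixed x, y, z axes, in that order (R = Rz(yaw) Ry(pitch) Rx(roll)).
In Python, from plant import bot, capture, workorder gives the robot as it stands. The module is installed in compiled form; this text tells all that it offers.
- The arm moves only by the shell command python3 -m crank 'ROWS'. ROWS is JSON, a list of rows, each an object with "linear": the shift along the tool's x, y, z in cm, a list of three; "delta_rot": the turn, a rotation vector about the tool's x, y, z in degrees, a list of three; "fingers": the opening, from 0 (shut) to 1 (fully open). In form: [{"linear": [x, y, z], "delta_rot": [wx, wy, wz], "fingers": fingers}, ...]. A call has exactly 5 rows; each row shifts and turns the commanded pose from where the row before left it, along the tool's axes as they then stand; what a row does not reach is not made up. A row lasts 1/10 s, in which the tool goes at most 50 mm and 8.59 degrees, less where a joint would pass 70% of its speed; a pose out of reach is approached as far as the arm can. A call with a gripper value outside its range is refused whole. The fingers move at their own pace and stop on an object; the grip force is fixed at half the most. Time passes only in rows, so rows that do not move let the fingers close, or fill a call up. It gives the time, the measured TCP pose, the force and the opening at its end, in the units of the state.
- bot.get_obs(): the state, without advancing time (a new reading comes with each control period).
- capture(name): name is "scene" or "top" or "wrist"; returns a dict with "image" (480x640x3 uint8, blue, green, red), "mtx" (3x3 intrinsics, pixels), "pose" (4x4, takes a point from camera to world coordinates). Camera axes: x right, y down, z forward; pixel columns grow to the right and rows downward; lengths in mm; the calibration is good to about 2 mm. The wrist camera is an equidistant fisheye: a pixel r from the principal point sees the ray r / f radians off the axis. A picture is of the moment at which its call begins. There is no depth.
- workorder.close_job(): hands the job in, once; it reports no verdict.
The state is a dict: "time": time; "joint_positions": joint angles; "dq": joint speeds; "tau": joint torques, N m; "tool_pos": TCP position; "tcp_rot": TCP orientation; "contact_force": force on the tool from outside, world axes, zero at the start; "moment": the same for the moment, N m; "grip_width": finger opening in mm.
Only numpy, scipy, OpenCV 4.12 (cv2) and the standard library are available. Lean on these libraries where they do the work, as an engineer would, in place of code of your own. Each camera call takes 0.05 s, during which the arm holds its last target. There are 200 camera calls.

## Working session

There is one attempt and no reset: what is moved stays moved. The work goes in short steps, Python scripts to look and compute and a shell command to move; the robot and the scene stay as the last step left them, time stands still between calls to the robot, and variables do not carry over. Pictures are saved under pics/ and viewed, on a budget of 10 in all, crops included, one or two more only if the job needs it, and the job is handed in when it is done.

```bash
mkdir -p pics
python3 - <<'E'
from plant import bot,capture
import cv2,numpy as np
o=bot.get_obs();print(o,bot.tip_extent)
for n in("scene","top"):
    c=capture(n);cv2.imwrite(f"pics/{n}0.png",c["image"]);np.savez(f"{n}0.npz",**c);print(n,c["mtx"],c["pose"].round(3))
E
```

```text
{'time': 0.0, 'joint_positions': array([ 1.06300546e+00,  3.42769286e-01,  1.52501164e+00, -2.04667366e-05,
        1.27539772e+00, -1.45965384e-01]), 'dq': array([-0.0004794 ,  0.00052354,  0.00096247, -0.00064771,  0.00158444,
       -0.00110531]), 'tau': array([ 1.17484367e-03, -4.31249464e+01, -2.44212914e+01,  7.18196877e-02,
        5.59981016e-02, -1.49091438e-04]), 'tool_pos': array([185.62823041, 490.69621203, 251.02264485]), 'tcp_rot': array([-1.70442256,  1.56921022, -2.06624207]), 'contact_force': array([ 0.08443303, -0.33853827,  1.11207988]), 'moment': array([-0.02751766, -0.00855027, -0.02996653]), 'grip_width': 91.66366293782073} 25.0
scene [[595.27318671   0.         315.62531332]
 [  0.         595.27318671 233.90384744]
 [  0.           0.           1.        ]] [[ 6.600000e-02  6.790000e-01 -7.310000e-01  1.408026e+03]
 [ 9.980000e-01 -4.100000e-02  5.100000e-02  1.062800e+01]
 [ 4.000000e-03 -7.330000e-01 -6.810000e-01  9.850620e+02]
 [ 0.000000e+00  0.000000e+00  0.000000e+00  1.000000e+00]]
top [[527.41009849   0.         319.29744205]
 [  0.         527.41009849 233.97712679]
 [  0.           0.           1.        ]] [[-8.000000e-03 -9.980000e-01  7.000000e-02  4.588780e+02]
 [-1.000000e+00  9.000000e-03  2.800000e-02  3.912100e+01]
 [-2.800000e-02 -6.900000e-02 -9.970000e-01  1.259274e+03]
 [ 0.000000e+00  0.000000e+00  0.000000e+00  1.000000e+00]]
```

View pics/top0.png

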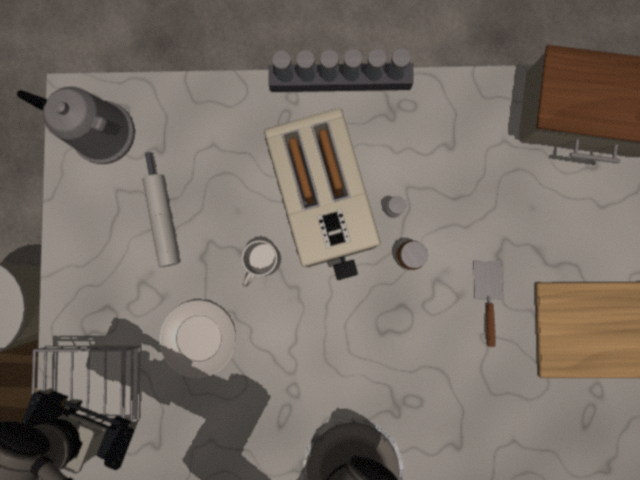

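View pics/scene0.png

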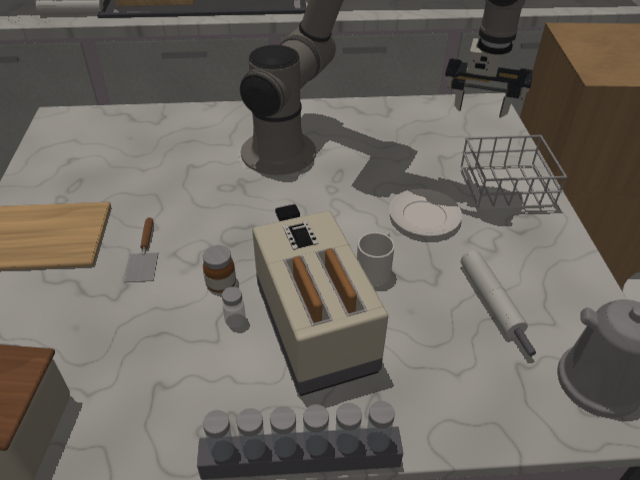

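The top view shows the toaster with its wheel at about (333,229) and lever at (345,268). The mug (262,258) and jar (411,252) flank it. The scene view has the wheel at (302,236) and the lever at (288,212).

```bash
cat > h.py <<'E'
import numpy as np,cv2
def ray(c,p):
    K=c["mtx"];T=c["pose"];d=T[:3,:3]@np.linalg.solve(K,[p[0],p[1],1.]);return T[:3,3],d
def onz(c,p,z):
    o,d=ray(c,p);return o+d*(z-o[2])/d[2]
def proj(c,X):
    T=c["pose"];q=c["mtx"]@(T[:3,:3].T@(np.asarray(X,float)-T[:3,3]));return q[:2]/q[2]
E
python3 - <<'E'
import cv2,numpy as np
from h import *
a=cv2.imread("pics/top0.png")[195:285,285:385];b=cv2.imread("pics/scene0.png")[190:260,260:340]
A=cv2.resize(a,None,fx=4.4,fy=4.4,interpolation=cv2.INTER_CUBIC);B=cv2.resize(b,(350,306),interpolation=cv2.INTER_CUBIC)
W=np.zeros((396,800,3),np.uint8);W[:396,:440]=A[:396,:440];W[:306,445:795]=B
cv2.imwrite("pics/crop.png",W)
c=dict(np.load("top0.npz"));im=c["image"]
hsv=cv2.cvtColor(im,cv2.COLOR_BGR2HSV)
m=((hsv[...,1]>35)&(hsv[...,0]>15)&(hsv[...,0]<40)&(hsv[...,2]>90)).astype(np.uint8);m[:,:255]=0;m[:,390:]=0;m[:100]=0;m[285:]=0
cs,_=cv2.findContours(m,0,2);k=max(cs,key=cv2.contourArea)
r=cv2.minAreaRect(k);bx=cv2.boxPoints(r);print(bx,cv2.approxPolyDP(k,4,True)[:,0].tolist())
for p in bx: print(onz(c,p,180).round(1))
# dark blobs
d=(im.max(2)<60).astype(np.uint8);n,l,s,ce=cv2.connectedComponentsWithStats(d[200:290,290:385])
for i in range(1,n):
    if s[i,4]>20: print(s[i],ce[i]+[290,200],onz(c,ce[i]+[290,200],190),onz(c,ce[i]+[290,200],176))
E
```

```text
[[261.478   129.32367]
 [341.43973 106.25778]
 [381.61044 245.51624]
 [301.6487  268.58212]] [[340, 108], [264, 130], [303, 266], [379, 244]]
[754.3 188.3 180. ]
[800.6  21.1 180. ]
[509.4 -57.9 180. ]
[463.6 105.9 180. ]
[14  0 13  7 59] [310.03389831 202.44067797] [598.23612582  87.41914042 190.        ] [600.06073938  88.05150855 176.        ]
[ 33  13  18  19 228] [331.33333333 221.65350877] [558.39162009  44.28402924 190.        ] [559.69454969  44.35162952 176.        ]
[ 39  33  15  12 124] [336.12903226 238.47580645] [524.00547444  34.86375996 190.        ] [524.85818636  34.80802068 176.        ]
[ 43  57  24  22 341] [344.48387097 268.50439883] [463.04872716  18.57882359 190.        ] [463.10333261  18.30986571 176.        ]
```

View pics/crop.png

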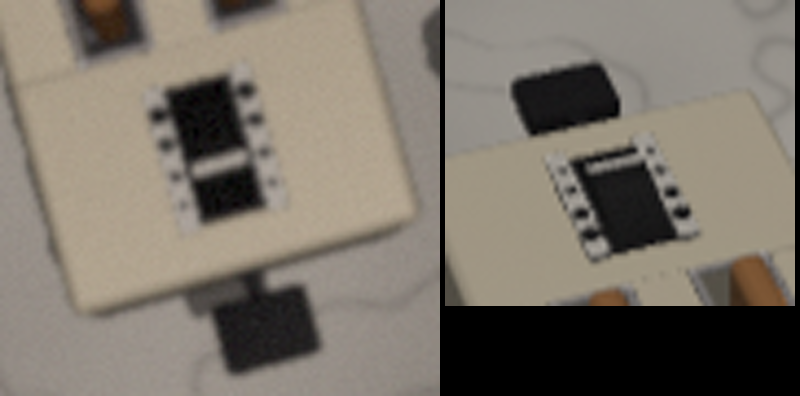

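The top view shows the white bar at crop (218,164), beside the second dot pair (175,176)/(265,152). The scene crop shows it higher up, which is parallax from the crest's height, to be checked numerically. So one detent is needed. The toaster box measures 302 x 173 mm, which matches the sizes given, with yaw about 15.5° and centre about (632,64). The wheel is on the centreline at toaster x of about -92.

```bash
cat >> h.py <<'E'
from scipy.spatial.transform import Rotation as R
YAW=np.radians(15.5);C=np.array([632.,64.3,0]);Rt=R.from_euler('z',YAW).as_matrix()
def tw(p): return C+Rt@np.asarray(p,float)
def tt(X): return Rt.T@(np.asarray(X)-C)
def plan(p):   # p: fingertip target in toaster frame
    from plant import bot
    o=bot.get_obs();M=R.from_euler('xyz',o["tcp_rot"]).as_matrix()
    best=None
    for s in(1,-1):  # jaws along toaster x
        G=np.column_stack([[0,0,-1],s*Rt[:,0],np.cross([0,0,-1],s*Rt[:,0])])
        v=np.degrees(R.from_matrix(M.T@G).as_rotvec())
        if best is None or np.linalg.norm(v)<np.linalg.norm(best): best=v
    t=tw(p)+[0,0,25]
    print("t",round(o["time"],2),"tip(toaster)",(tt(o["tool_pos"]+25*M[:,0])).round(1),"F",o["contact_force"].round(1),"q6",o["joint_positions"][5].round(2),"w",round(o["grip_width"],1))
    print("shift cm, tool",(M.T@(t-o["tool_pos"])/10).round(2),"rot deg",best.round(1));print("tool axes\n",M.round(3))
E
python3 - <<'E'
from h import *
c=dict(np.load("top0.npz"));s=dict(np.load("scene0.npz"))
o=lambda x,y:(285+x/4.4,195+y/4.4)
for n,p,z in[("bar",(219,164),194),("d1",(183,204),185),("d1",(272,182),185),("d2",(175,176),185),("d2",(265,152),185),("d3",(166,146),185),("d3",(256,118),185),("d4",(158,115),185),("d4",(246,90),185),("lever",(268,331),176)]: print(n,tt(onz(c,o(*p),z)).round(1))
print("scene bar",tt(onz(s,(260+(615-445)/4.375,190+160/4.375),194)))
plan([-100,0,215])
E
```

```text
bar [-99.3  -0.3 194. ]
d1 [-111.9   20.7  185. ]
d1 [-113.5  -21.7  185. ]
d2 [-98.4  20.7 185. ]
d2 [-99.2 -22.5 185. ]
d3 [-83.8  20.9 185. ]
d3 [-82.9 -22.9 185. ]
d4 [-68.9  20.5 185. ]
d4 [-69. -22. 185.]
lever [-179.2   -1.   176. ]
scene bar [-100.14641575    0.71680842  194.        ]
t 0.1 tip(toaster) [-316.2  530.2  226.1] F [-0.1 -0.2  0. ] q6 -0.15 w 92.3
shift cm, tool [  1.14 -29.99  48.78] rot deg [53.8  0.   0.1]
tool axes
 [[-0.001  0.354  0.935]
 [-0.001  0.935 -0.354]
 [-1.    -0.001 -0.   ]]
```

```bash
python3 -m crank '[{"linear":[0,-1.2,2],"delta_rot":[0,0,0],"fingers":0},{"linear":[0,-2.3,3.7],"delta_rot":[0,0,0],"fingers":0},{"linear":[0,-2.5,4],"delta_rot":[0,0,0],"fingers":0},{"linear":[0,-2.5,4],"delta_rot":[0,0,0],"fingers":0},{"linear":[0,-2.5,4],"delta_rot":[0,0,0],"fingers":0}]'
python3 -m crank '[{"linear":[0,-2.5,4],"delta_rot":[0,0,0],"fingers":0},{"linear":[0,-2.5,4],"delta_rot":[0,0,0],"fingers":0},{"linear":[0,-2.5,4],"delta_rot":[0,0,0],"fingers":0},{"linear":[0,-2.5,4],"delta_rot":[0,0,0],"fingers":0},{"linear":[0,-2.5,4],"delta_rot":[0,0,0],"fingers":0}]'
python3 -m crank '[{"linear":[0,-2.4,4],"delta_rot":[0,0,0],"fingers":0},{"linear":[0,-1.5,2],"delta_rot":[0,0,0],"fingers":0},{"linear":[0,0,0],"delta_rot":[7.7,0,0],"fingers":0},{"linear":[0,0,0],"delta_rot":[7.7,0,0],"fingers":0},{"linear":[0,0,0],"delta_rot":[7.7,0,0],"fingers":0}]'
python3 -m crank '[{"linear":[0,0,0],"delta_rot":[7.7,0,0],"fingers":0},{"linear":[0,0,0],"delta_rot":[7.7,0,0],"fingers":0},{"linear":[0,0,0],"delta_rot":[7.7,0,0],"fingers":0},{"linear":[0,0,0],"delta_rot":[7.7,0,0],"fingers":0},{"linear":[0,0,0],"delta_rot":[0,0,0],"fingers":0}]'
python3 -c "
from h import *
plan([-99,-0.5,215])"
```

```text
time: 0.6
tool_pos: [313.0, 323.9, 251.5]
tcp_rot: [-2.201, 1.57, -2.562]
contact_force: [2.3, 1.0, -0.2]
grip_width: 56.5
time: 1.1
tool_pos: [455.9, 136.0, 251.6]
tcp_rot: [2.977, 1.57, 2.615]
contact_force: [0.7, 0.8, -0.6]
grip_width: 16.7
time: 1.6
tool_pos: [497.4, 79.7, 251.2]
tcp_rot: [-2.461, 1.57, 3.051]
contact_force: [0.6, -0.4, 0.1]
grip_width: 0.7
time: 2.1
tool_pos: [497.4, 80.1, 251.4]
tcp_rot: [-1.919, 1.57, 3.06]
contact_force: [0.2, 0.0, 0.2]
grip_width: 0.1
t 2.1 tip(toaster) [-125.5   51.2  226.4] F [0.2 0.  0.2] q6 -0.26 w 0.1
shift cm, tool [1.13 2.67 5.16] rot deg [-0.2 -0.   0. ]
tool axes
 [[-0.001  0.965  0.264]
 [ 0.     0.264 -0.965]
 [-1.    -0.001 -0.   ]]
```

```bash
python3 -m crank '[{"linear":[0,1.3,2.6],"delta_rot":[0,0,0],"fingers":0},{"linear":[0,1.3,2.5],"delta_rot":[0,0,0],"fingers":0},{"linear":[1.1,0,0],"delta_rot":[0,0,0],"fingers":0},{"linear":[1.0,0,0],"delta_rot":[0,0,0],"fingers":0},{"linear":[0.4,0,0],"delta_rot":[0,0,0],"fingers":0}]'
python3 -c "
from h import *
plan([-99,-0.5,191.5])
from plant import capture
for n in('scene','wrist'):
  c=capture(n);cv2.imwrite('pics/'+n+'1.png',c['image'])
a=cv2.imread('pics/scene1.png')[150:290,220:360]
cv2.imwrite('pics/s1.png',np.hstack([cv2.resize(a,(400,400),interpolation=2),cv2.resize(cv2.imread('pics/wrist1.png'),(400,300)).repeat(1,0) if 0 else cv2.copyMakeBorder(cv2.resize(cv2.imread('pics/wrist1.png'),(400,300)),0,100,0,0,0)]))"
```

```text
time: 2.6
tool_pos: [534.8, 38.4, 224.9]
tcp_rot: [-2.004, 1.567, 2.979]
contact_force: [-0.3, -0.3, -0.6]
grip_width: 0.6
t 2.6 tip(toaster) [-100.7    1.   199.9] F [-0.3 -0.3 -0.6] q6 -0.34 w 0.6
shift cm, tool [0.84 0.17 0.15] rot deg [-0.  -0.1  0.2]
tool axes
 [[-0.003  0.964  0.267]
 [ 0.001  0.267 -0.964]
 [-1.    -0.003 -0.001]]
```

View pics/s1.png

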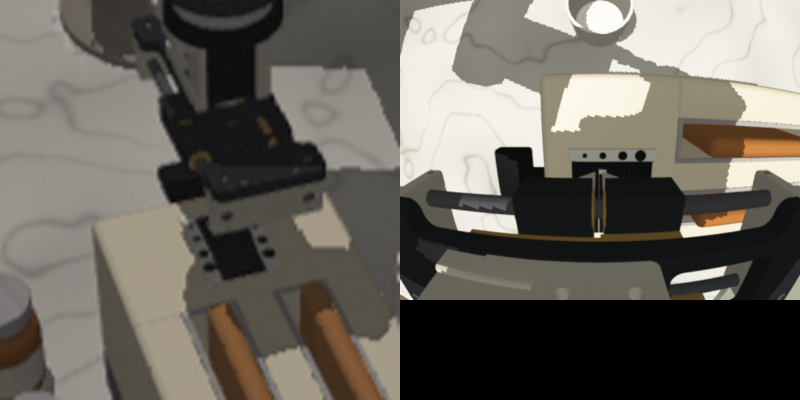

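The tool is over the lever half of the wheel, with the fingers shut and their tips thin, and the ridge dots visible in the wrist view at (587–640,156). The wheel is still clear of the tip. Next I press at toaster x of -99.

```bash
python3 -m crank '[{"linear":[0,0.17,0.15],"delta_rot":[0,0,0],"fingers":0},{"linear":[0.3,0,0],"delta_rot":[0,0,0],"fingers":0},{"linear":[0.2,0,0],"delta_rot":[0,0,0],"fingers":0},{"linear":[0.2,0,0],"delta_rot":[0,0,0],"fingers":0},{"linear":[0.0,0,0],"delta_rot":[0,0,0],"fingers":0}]'
python3 -c "
from h import *
plan([-99,-0.5,191.5])"
```

```text
time: 3.2
tool_pos: [538.2, 36.9, 219.9]
tcp_rot: [1.606, 1.57, 0.304]
contact_force: [-0.1, 0.9, 3.7]
grip_width: 0.7
t 3.2 tip(toaster) [-97.7  -1.3 194.9] F [-0.1  0.9  3.7] q6 -0.34 w 0.7
shift cm, tool [ 0.34 -0.13 -0.08] rot deg [-0.1 -0.  -0. ]
tool axes
 [[ 0.     0.964  0.265]
 [ 0.     0.265 -0.964]
 [-1.     0.    -0.   ]]
```

```bash
python3 -m crank '[{"linear":[0.15,0,0],"delta_rot":[0,0,0],"fingers":0},{"linear":[0.12,0,0],"delta_rot":[0,0,0],"fingers":0},{"linear":[0,0,0],"delta_rot":[0,0,0],"fingers":0},{"linear":[0,0,0],"delta_rot":[0,0,0],"fingers":0},{"linear":[0,0,0],"delta_rot":[0,0,0],"fingers":0}]'
python3 -c "
from h import *
plan([-99,-0.5,191.5])"
```

```text
time: 3.7
tool_pos: [538.4, 36.9, 217.7]
tcp_rot: [1.443, 1.569, 0.141]
contact_force: [-0.9, 1.0, 6.3]
grip_width: 0.5
t 3.7 tip(toaster) [-97.5  -1.4 192.7] F [-0.9  1.   6.3] q6 -0.34 w 0.5
shift cm, tool [ 0.12 -0.15 -0.09] rot deg [-0.1  0.  -0.1]
tool axes
 [[ 0.001  0.964  0.265]
 [ 0.     0.265 -0.964]
 [-1.     0.001  0.   ]]
```

```bash
python3 -m crank '[{"linear":[0.12,0,0],"delta_rot":[0,0,0],"fingers":0},{"linear":[0,0,0],"delta_rot":[0,0,0],"fingers":0},{"linear":[0,0.2,0],"delta_rot":[0,0,0],"fingers":0},{"linear":[0,0.2,0],"delta_rot":[0,0,0],"fingers":0},{"linear":[0,0.2,0],"delta_rot":[0,0,0],"fingers":0}]'
python3 -m crank '[{"linear":[0,0.2,0],"delta_rot":[0,0,0],"fingers":0},{"linear":[0,0.2,0],"delta_rot":[0,0,0],"fingers":0},{"linear":[0,0.2,0],"delta_rot":[0,0,0],"fingers":0},{"linear":[0,0.2,0],"delta_rot":[0,0,0],"fingers":0},{"linear":[0,0.2,0],"delta_rot":[0,0,0],"fingers":0}]'
python3 -c "
from h import *
plan([-99,-0.5,191.5])"
```

```text
time: 4.2
tool_pos: [544.2, 38.5, 216.8]
tcp_rot: [1.407, 1.569, 0.105]
contact_force: [-2.5, 0.1, 8.0]
grip_width: 0.6
time: 4.7
tool_pos: [554.5, 41.3, 217.0]
tcp_rot: [1.426, 1.568, 0.124]
contact_force: [-0.3, 1.2, 7.6]
grip_width: 0.5
t 4.7 tip(toaster) [-80.8  -1.5 192. ] F [-0.3  1.2  7.6] q6 -0.33 w 0.5
shift cm, tool [ 0.04 -1.82 -0.09] rot deg [-0.1  0.  -0.2]
tool axes
 [[ 0.003  0.964  0.265]
 [ 0.     0.265 -0.964]
 [-1.     0.003  0.   ]]
```

```bash
python3 -m crank '[{"linear":[-1,0,0],"delta_rot":[0,0,0],"fingers":0},{"linear":[-1.5,0,0],"delta_rot":[0,0,0],"fingers":0},{"linear":[-1,-3,0],"delta_rot":[0,0,0],"fingers":0},{"linear":[0,-4,0],"delta_rot":[0,0,0],"fingers":0},{"linear":[0,-4,0],"delta_rot":[0,0,0],"fingers":0}]'
python3 -c "
from h import *
plan([-182,-0.5,180])
from plant import capture
c=capture('scene');d=capture('top');np.savez('s2.npz',**c);np.savez('t2.npz',**d)
a=cv2.resize(c['image'][190:270,260:340],(400,400),interpolation=2);b=cv2.resize(d['image'][190:290,285:385],(400,400),interpolation=2)
cv2.imwrite('pics/c2.png',np.hstack([a,b]))"
```

```text
time: 5.2
tool_pos: [446.2, 11.6, 250.9]
tcp_rot: [-1.106, 1.57, -2.408]
contact_force: [0.1, -0.5, 0.3]
grip_width: 0.6
t 5.2 tip(toaster) [-193.2   -1.1  225.9] F [ 0.1 -0.5  0.3] q6 -0.41 w 0.6
shift cm, tool [ 4.59  1.12 -0.07] rot deg [-0.1  0.   0. ]
tool axes
 [[-0.     0.964  0.266]
 [-0.     0.266 -0.964]
 [-1.    -0.     0.   ]]
```

View pics/c2.png

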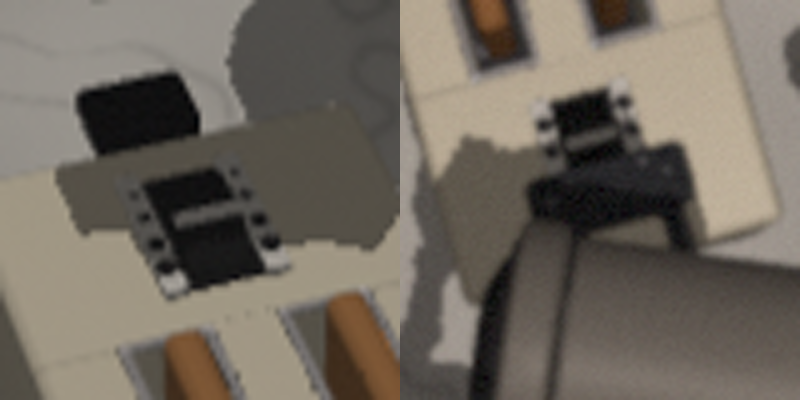

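```bash
python3 -c "
from h import *
s=dict(np.load('s2.npz'));t=dict(np.load('t2.npz'))
print(tt(onz(s,(301.8,232.8),195)),tt(onz(t,(333,225),195)))"
```

```text
[-79.99711      0.20046927 195.        ] [-84.20785911  -0.87973837 195.        ]
```

The bar lies at toaster x of about -84 (top) and -80 (scene). The third dot is at -83 and the fourth at -69, so the bar is at the third detent. Now the lever.

```bash
python3 -m crank '[{"linear":[0,1.1,0],"delta_rot":[0,0,0],"fingers":0},{"linear":[2.0,0,0],"delta_rot":[0,0,0],"fingers":0},{"linear":[2.0,0,0],"delta_rot":[0,0,0],"fingers":0},{"linear":[0.5,0,0],"delta_rot":[0,0,0],"fingers":0},{"linear":[0.5,0,0],"delta_rot":[0,0,0],"fingers":0}]'
python3 -m crank '[{"linear":[0.5,0,0],"delta_rot":[0,0,0],"fingers":0},{"linear":[0.5,0,0],"delta_rot":[0,0,0],"fingers":0},{"linear":[0.5,0,0],"delta_rot":[0,0,0],"fingers":0},{"linear":[0.5,0,0],"delta_rot":[0,0,0],"fingers":0},{"linear":[0.4,0,0],"delta_rot":[0,0,0],"fingers":0}]'
python3 -c "
from h import *
plan([-182,-0.5,144])"
```

```text
time: 5.8
tool_pos: [459.4, 15.0, 200.6]
tcp_rot: [2.604, 1.571, 1.302]
contact_force: [-0.5, 0.9, 3.1]
grip_width: 0.1
time: 6.3
tool_pos: [459.3, 15.0, 177.9]
tcp_rot: [1.344, 1.568, 0.041]
contact_force: [-1.2, 1.2, 3.4]
grip_width: 0.2
t 6.3 tip(toaster) [-179.5   -1.4  152.9] F [-1.2  1.2  3.4] q6 -0.4 w 0.2
shift cm, tool [ 0.88 -0.24 -0.09] rot deg [-0.1  0.  -0.1]
tool axes
 [[ 0.003  0.964  0.265]
 [ 0.     0.265 -0.964]
 [-1.     0.003  0.001]]
```

```bash
python3 -m crank '[{"linear":[0.3,0,0],"delta_rot":[0,0,0],"fingers":0},{"linear":[0.3,0,0],"delta_rot":[0,0,0],"fingers":0},{"linear":[0.2,0,0],"delta_rot":[0,0,0],"fingers":0},{"linear":[0.1,0,0],"delta_rot":[0,0,0],"fingers":0},{"linear":[0,0,0],"delta_rot":[0,0,0],"fingers":0}]'
```

```text
time: 6.8
tool_pos: [458.3, 14.7, 169.0]
tcp_rot: [1.071, 1.57, -0.232]
contact_force: [-4.3, -0.1, 12.0]
grip_width: 0.3
```

Tip at 144 mm and the force is rising, so this is near the stop. I'll push a little more to make sure.

```bash
python3 -m crank '[{"linear":[0.1,0,0],"delta_rot":[0,0,0],"fingers":0},{"linear":[0.1,0,0],"delta_rot":[0,0,0],"fingers":0},{"linear":[0.1,0,0],"delta_rot":[0,0,0],"fingers":0},{"linear":[0,0,0],"delta_rot":[0,0,0],"fingers":0},{"linear":[0,0,0],"delta_rot":[0,0,0],"fingers":0}]'
```

```text
time: 7.3
tool_pos: [458.3, 14.7, 168.4]
tcp_rot: [1.01, 1.568, -0.292]
contact_force: [-13.2, 1.0, 36.1]
grip_width: 0.1
```

That's the hard stop (36 N). Lifting and backing away.

```bash
python3 -m crank '[{"linear":[-0.5,0,0],"delta_rot":[0,0,0],"fingers":0},{"linear":[-1.5,0,0],"delta_rot":[0,0,0],"fingers":0},{"linear":[-3,0,0],"delta_rot":[0,0,0],"fingers":0},{"linear":[-4,0,0],"delta_rot":[0,0,0],"fingers":0},{"linear":[-2,0,-4],"delta_rot":[0,0,0],"fingers":0}]'
python3 -m crank '[{"linear":[0,0,-4.5],"delta_rot":[0,0,0],"fingers":0},{"linear":[0,0,-4.5],"delta_rot":[0,0,0],"fingers":0},{"linear":[0,0,-4.5],"delta_rot":[0,0,0],"fingers":0},{"linear":[0,0,-4.5],"delta_rot":[0,0,0],"fingers":0},{"linear":[0,0,0],"delta_rot":[0,0,0],"fingers":0}]'
python3 -c "
from h import *
plan([-182,-0.5,180])
from plant import capture
c=capture('scene');d=capture('top');np.savez('s3.npz',**c);np.savez('t3.npz',**d)
a=cv2.resize(c['image'][190:290,230:330],(400,400),interpolation=2);b=cv2.resize(d['image'][190:290,285:385],(400,400),interpolation=2)
cv2.imwrite('pics/c3.png',np.hstack([a,b]));cv2.imwrite('pics/s3.png',c['image'])"
```

```text
time: 7.8
tool_pos: [449.7, 51.1, 277.6]
tcp_rot: [1.013, 1.565, -0.295]
contact_force: [0.5, 1.3, -1.1]
grip_width: 0.4
time: 8.3
tool_pos: [398.1, 231.0, 274.7]
tcp_rot: [-3.14, 1.569, 1.846]
contact_force: [0.2, -1.4, -0.4]
grip_width: 0.1
t 8.3 tip(toaster) [-180.8  223.2  249.7] F [ 0.2 -1.4 -0.4] q6 0.08 w 0.1
shift cm, tool [ 6.94 -0.2  22.38] rot deg [ 0.2 -0.1  0. ]
tool axes
 [[-0.     0.963  0.271]
 [ 0.002  0.271 -0.963]
 [-1.    -0.    -0.002]]
```

View pics/c3.png

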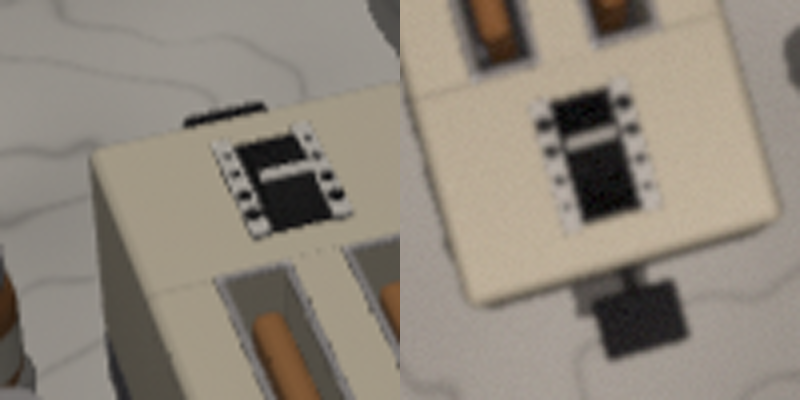

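View pics/s3.png

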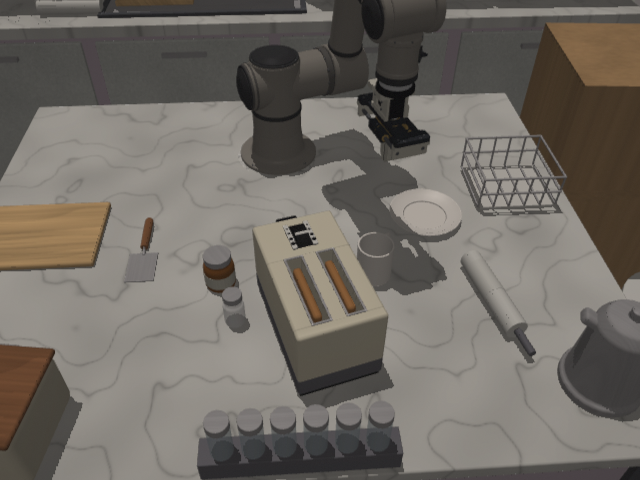

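The top crop shows the bar at (592,138), in line with the third dot pair (550,150)/(630,128). The lever and bread have stayed down with the arm clear, and the things around the toaster look unmoved.

```bash
python3 -c "
from plant import workorder
print(workorder.close_job())"
```

```text
the job is handed in; nothing more can be done
None
```

The toaster is going: the browning wheel is at the third dot from the lever end and the lever is latched down. I handed the job in at about 8.4 s of robot time.

- **Wheel:** It started at the second dot. I pressed the shut fingertips on it with about 8 N and rolled it one detent (about 16.5 mm) towards the bread. In the last top view, with nothing in the way, the white bar sits in line with the third pair of dots. Just after the roll the top camera put the bar about 1 mm from the third dot and the scene camera about 3 mm. The fourth dot is at least 11 mm away from either reading.
- **Lever:** I pushed it to its stop at 144 mm above the worktop, where the measured force reached about 36 N. After I lifted off, the pictures showed the lever and bread still down.
- **Surroundings:** The arm is well clear of everything, and in the last picture the things around the toaster look unmoved by eye. No check failed.

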